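# Release the latched mode key

## Task

One of the four identical keys on the grey mode box is still latched down, and its height does not give it away. Tap the keys lightly with closed fingertips to find the one that does not give, then press that key firmly until its latch lets go, and let it rise. Never push a free key in more than about 5 mm (a light tap), and leave the things on and around the box where they stand.

Things in the scene. Friction and masses are not known exactly. Their poses are not given: they have to be found in the camera images.
- mode_box: flat grey control box fixed to the table, 150 (x) by 256 (y) by 42 mm high; origin at the centre of its underside, y axis along the key row, z up. Four keys in a row stand 30 mm to the -x side of the centre, at y = +81, +27, -27, -81 mm; small things stand on the rubber ledge behind them. The caps are uneven by up to 4 mm from wear, so height does not tell which key is latched
- key_a_top (a point): centre of the flat top face of one key, a grey square cap 34 by 34 mm, 13 to 19 mm above the flat top of the box at the start. The letter tells neither its place in the row nor whether it is latched. If free, it starts to sink at about 2 N, then gives about 2 mm per further newton (3 mm down at 3.5 N, 6 mm at 5 N, 9 mm at most), and springs back when let go
- key_a (a joint): travel of this key in m: 0 = where it stands at the start, latched or free alike; positive = pushed down; negative = risen. If latched, it does not sink below about 4.7 N and meets its stop 5.4 mm down at about 7.5 N; from 4.9 mm on its hook lets go, and once the finger is taken away it rises to 5.5 mm above where it stood and stays there
- key_b_top (a point): centre of the flat top face of one key, a grey square cap 34 by 34 mm, 13 to 19 mm above the flat top of the box at the start. The letter tells neither its place in the row nor whether it is latched. If free, it starts to sink at about 2 N, then gives about 2 mm per further newton (3 mm down at 3.5 N, 6 mm at 5 N, 9 mm at most), and springs back when let go
- key_b (a joint): travel of this key in m: 0 = where it stands at the start, latched or free alike; positive = pushed down; negative = risen. If latched, it does not sink below about 4.7 N and meets its stop 5.4 mm down at about 7.5 N; from 4.9 mm on its hook lets go, and once the finger is taken away it rises to 5.5 mm above where it stood and stays there
- key_c_top (a point): centre of the flat top face of one key, a grey square cap 34 by 34 mm, 13 to 19 mm above the flat top of the box at the start. The letter tells neither its place in the row nor whether it is latched. If free, it starts to sink at about 2 N, then gives about 2 mm per further newton (3 mm down at 3.5 N, 6 mm at 5 N, 9 mm at most), and springs back when let go
- key_c (a joint): travel of this key in m: 0 = where it stands at the start, latched or free alike; positive = pushed down; negative = risen. If latched, it does not sink below about 4.7 N and meets its stop 5.4 mm down at about 7.5 N; from 4.9 mm on its hook lets go, and once the finger is taken away it rises to 5.5 mm above where it stood and stays there
- key_d_top (a point): centre of the flat top face of one key, a grey square cap 34 by 34 mm, 13 to 19 mm above the flat top of the box at the start. The letter tells neither its place in the row nor whether it is latched. If free, it starts to sink at about 2 N, then gives about 2 mm per further newton (3 mm down at 3.5 N, 6 mm at 5 N, 9 mm at most), and springs back when let go
- key_d (a joint): travel of this key in m: 0 = where it stands at the start, latched or free alike; positive = pushed down; negative = risen. If latched, it does not sink below about 4.7 N and meets its stop 5.4 mm down at about 7.5 N; from 4.9 mm on its hook lets go, and once the finger is taken away it rises to 5.5 mm above where it stood and stays there
- date_stamp: bystander: hand stamp with a round handle, 26 by 44 by 70 mm high, standing on the ledge of the mode box; origin at the centre of its underside
- cup: bystander: small measuring cup, 55 mm wide and 40 mm high, standing on the ledge; origin at the centre of its underside
- timer: bystander: round white dial timer, 66 mm wide and 38 mm high, on the table left (+y) of the box; origin at the centre of its underside
- label_roll: bystander: roll of labels lying flat, 70 by 77 by 28 mm high, on the table right (-y) of the box; origin at the centre of its underside
- marker: bystander: marker pen lying on the table behind the box, 17 by 135 by 16 mm; origin at the centre of its underside

How it is judged:
By the outcome, as a careful person would: the job done as asked, in the order asked, and still so for the second after the job is handed in, with the robot touching nothing.
It also fails if it takes over 48 s, if anything falls off the work surface, if the arm or the gripper's body presses on something with over 40 N, if the wrist force passes 120 N, or if a joint passes its speed limit or range.

## Robot

A 6-joint arm with a two-finger parallel gripper is mounted at the origin on a cart in front of the work surface, level with it; the furniture and walls round the work are solid. World frame = base frame: x ahead of the robot, y to its left, z up, the work surface at z = 0. Lengths are in m, angles in rad, forces in N, time in s.
With the tool pointing down it reaches from about 0.4 to 0.825 m from the base axis. Payload 7 kg.
Tool frame: the origin (TCP) lies at the very end of the fingers, on their centre line; the grasp point (between the pads) lies 19 mm behind it; x points along the fingers, y is the direction in which the jaws open and shut, and the axes are right-handed (so a half turn about x gives the same grasp; the last joint's range is limited). The gripper opens to 88 mm and grips with 3 to 60 N. Pads are 19 mm wide; open, the fingers measure 130 mm over their backs; the gripper's body (78 mm by 193 mm) begins 47 mm behind the grasp point.
Start: joints at [1.622, 0.359, 0.012, 0, -1.224, -0.288], TCP at [0.158, 0.656, 0.227] pointing down, gripper open.
Joint ranges: [-3.07, 3.07], [-1.43, 2.12], [-1.02, 1.25], [-3.03, 1.67], [-3.05, -0], [-3.03, 3.03]. Speed limits (rad/s): [2.39, 2.39, 3.01, 3.14, 3.14, 3.14].

## Interface

Orientations are given as [roll, pitch, yaw] about the fixed x, y, z axes, in that order (R = Rz(yaw) Ry(pitch) Rx(roll)).
In Python, from station import arm, cams gives the robot as it stands. The module is installed in compiled form; this text tells all that it offers.
- The arm moves only by the tool carry_out, never from a script. Its argument "deltas" is a list of rows, each a list of 6 numbers: the shift along the tool's x, y, z in units of 0.04 m (1.0 is 0.04 m), then the turn, a rotation vector about the tool's x, y, z in units of 4 degrees (1.0 is 4 degrees). In form: [[tx, ty, tz, ax, ay, az], ...]. A call has 1 to 5 rows; each row shifts and turns the pose as measured when the row begins, along the tool's axes as they then stand; what a row does not reach is not made up. A row lasts 1/10 s, in which the tool goes at most 50 mm and 8.59 degrees, less where a joint would pass 70% of its speed; a pose out of reach is approached as far as the arm can. A call with a number of a shift or a turn outside -1 to 1 is refused whole. A call with a gripper value outside its range is refused whole. "hand" is the closure, from 0 (fully open) to 1 (shut), set as the call begins (left out, the last holds). The fingers move at their own pace and stop on an object; "newtons" is the grip in N (left out, the last holds). Time passes only in rows, so rows that do not move let the fingers close. It gives the time, the measured TCP pose, the force and the opening at its end, in the units of the state.
- arm.get_state(): the state, without advancing time (a new reading comes with each control period).
- cams.grab_frame(name): name is "scene" or "side" or "wrist"; returns a dict with "pixels" (384x512x3 uint8, red, green, blue), "fx", "fy", "cx", "cy" (pixels), "k1" (the pictures are not rectified: a ray, as slopes to the right and down, at radius r is drawn at 1 + k1 r^2 times it, then the intrinsics apply), "T" (4x4, takes a point from camera to world coordinates); the wrist camera has in their place "hand_eye" (4x4, takes a point from camera to tool coordinates, whose origin is the TCP and whose axes are the tool frame's). Camera axes: x right, y up, looking along -z (the intrinsics and any distortion apply to the point x, -y, -z); pixel columns grow to the right and rows downward; lengths in m; the calibration is good to about 2 mm. A picture is of the moment at which its call begins: read the wrist's pose just before it. There is no depth.
- arm.job_done(): hands the job in, once; it reports no verdict.
The state is a dict: "t": time; "q": joint angles; "qd": joint speeds; "joint_efforts": joint torques, N m; "eef_pos": TCP position; "ee_rot": TCP orientation; "force": force on the tool from outside, world axes, zero at the start; "moment": the same for the moment, N m; "width": finger opening in m.
Only numpy, scipy, OpenCV 4.12 (cv2) and the standard library are available. Lean on these libraries where they do the work, as an engineer would, in place of code of your own. Each camera call takes 0.05 s, during which the arm holds its last target.

## Working session

There is one attempt and no reset: what is moved stays moved. The work goes in short steps, Python scripts to look and compute and a tool call to move; the robot and the scene stay as the last step left them, time stands still between calls to the robot, and variables do not carry over. Pictures are saved under pics/ and viewed, and the job is handed in when it is done.

Besides the shell and the picture viewer there is one more tool, called after "Call:" as name(argument=value, ...) on one line, values as JSON. carry_out: Moves the arm, as the interface text tells. Shifts and turns lie within -1 to 1; 1 stands for 0.04 m of shift or 4 degrees of turn. Its arguments: {"type":"object","properties":{"deltas":{"type":"array","items":{"type":"array","items":{"type":"number","minimum":-1,"maximum":1}}},"hand":{"type":"number"},"newtons":{"type":"number"}},"required":["deltas"]}

```bash
mkdir -p pics; cat > h.py <<'E'
import numpy as np, cv2
from station import arm, cams
def save(n,f):
    d=cams.grab_frame(n); cv2.imwrite('pics/'+f,d['pixels'][:,:,::-1]); 
    d2={k:v for k,v in d.items()}; np.save('pics/'+f+'.npy',d2,allow_pickle=True); return d
def load(f): return np.load('pics/'+f+'.npy',allow_pickle=True).item()
def ray(d,u,v,T=None):
    T=np.array(d['T']) if T is None else T
    K=np.array([[d['fx'],0,d['cx']],[0,d['fy'],d['cy']],[0,0,1.]])
    # undistort
    p=cv2.undistortPoints(np.array([[[u,v]]],float),K,np.array([d['k1'],0,0,0.]))[0,0]
    r=T[:3,:3]@np.array([p[0],-p[1],-1.]); return T[:3,3],r/np.linalg.norm(r)
def onz(d,u,v,z,T=None):
    o,r=ray(d,u,v,T); return o+r*(z-o[2])/r[2]
def tri(a,b):
    A=np.zeros((3,3));B=np.zeros(3)
    for o,r in (a,b):
        P=np.eye(3)-np.outer(r,r);A+=P;B+=P@o
    return np.linalg.solve(A,B)
E
python3 - <<'E'
from h import *
print(arm.get_state())
for n in('scene','side','wrist'):
    d=save(n,n+'0.png'); print(n,{k:v for k,v in d.items() if k!='pixels'})
E
```

```text
{'t': 0.0, 'q': array([ 1.62211005e+00,  3.59399597e-01,  1.10759409e-02, -3.44766207e-04,
       -1.22410527e+00, -2.88096883e-01]), 'qd': array([-0.00165265, -0.00183467,  0.00139219, -0.00056954, -0.00153874,
        0.00067662]), 'joint_efforts': array([ 1.17076328e-03, -5.82722104e+01,  2.93057531e+01,  6.99724495e+00,
        7.05740356e-03, -1.55809826e-04]), 'eef_pos': array([0.1582546 , 0.65568953, 0.22562287]), 'ee_rot': array([ 1.66294855,  1.56913185, -1.71554467]), 'force': array([ 0.7256123 , -0.21064301,  0.1534549 ]), 'moment': array([0.02624362, 0.02416851, 0.00350418]), 'width': 0.08757517910847479}
scene {'fx': 466.5906434338812, 'fy': 466.5906434338812, 'cx': 255.6122741995684, 'cy': 183.54051563054847, 'k1': 0.0036846675732635924, 'T': array([[ 0.69270617,  0.50922829, -0.51072959,  0.06617801],
       [-0.72119519,  0.48321483, -0.49636774, -0.44010181],
       [-0.00597238,  0.71217272,  0.70197888,  0.82814844],
       [ 0.        ,  0.        ,  0.        ,  1.        ]])}
side {'fx': 352.04278650824335, 'fy': 352.04278650824335, 'cx': 253.14617133857033, 'cy': 188.7896338557632, 'k1': -0.1032996129703612, 'T': array([[ 0.99242113,  0.03669347, -0.11727697,  0.47509733],
       [-0.12231702,  0.38649037, -0.91414645, -0.69126888],
       [ 0.01178321,  0.92156323,  0.38804945,  0.41545691],
       [ 0.        ,  0.        ,  0.        ,  1.        ]])}
wrist {'fx': 308.89901724078663, 'fy': 308.89901724078663, 'cx': 256.7374959996667, 'cy': 194.7745602157028, 'k1': -0.08307498969086273, 'hand_eye': array([[ 5.29535686e-04,  2.69171433e-01, -9.63092134e-01,
        -1.57887569e-01],
       [ 9.99999837e-01, -3.48829907e-04,  4.52335284e-04,
         7.12617488e-04],
       [-2.14199603e-04, -9.63092217e-01, -2.69171574e-01,
        -7.35047313e-02],
       [ 0.00000000e+00,  0.00000000e+00,  0.00000000e+00,
         1.00000000e+00]])}
```

View pics/scene0.png

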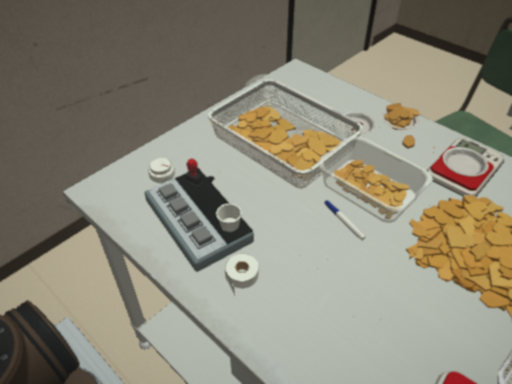

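View pics/side0.png

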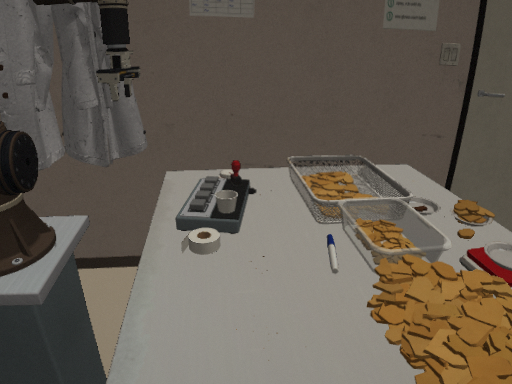

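View pics/wrist0.png

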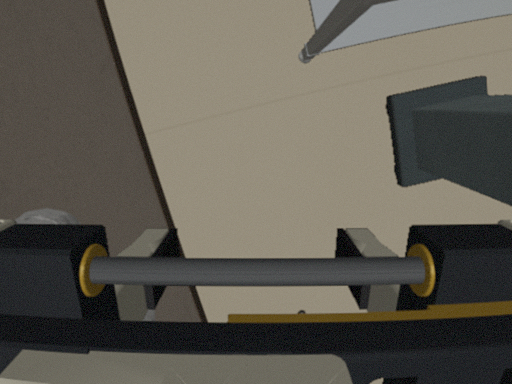

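The scene view shows the keys near (170,192) to (203,236), with the stamp's red knob at (192,165), the cup at (229,217), the timer at (160,168) and the roll at (242,268). I'll enlarge both views around the box.

```bash
python3 - <<'E'
from h import *
a=cv2.imread('pics/scene0.png')[145:295,135:275]; cv2.imwrite('pics/sc_z.png',cv2.resize(a,None,fx=4,fy=4,interpolation=cv2.INTER_CUBIC))
a=cv2.imread('pics/side0.png')[150:260,165:275]; cv2.imwrite('pics/si_z.png',cv2.resize(a,None,fx=5,fy=5,interpolation=cv2.INTER_CUBIC))
d=load('scene0.png')
for p in [(169,191),(179,204),(190,219),(203,236)]: print(onz(d,*p,0.058))
E
```

```text
[0.47059962 0.23299694 0.058     ]
[0.46025975 0.18422919 0.058     ]
[0.44819848 0.13201421 0.058     ]
[0.43616777 0.07574078 0.058     ]
```

View pics/sc_z.png

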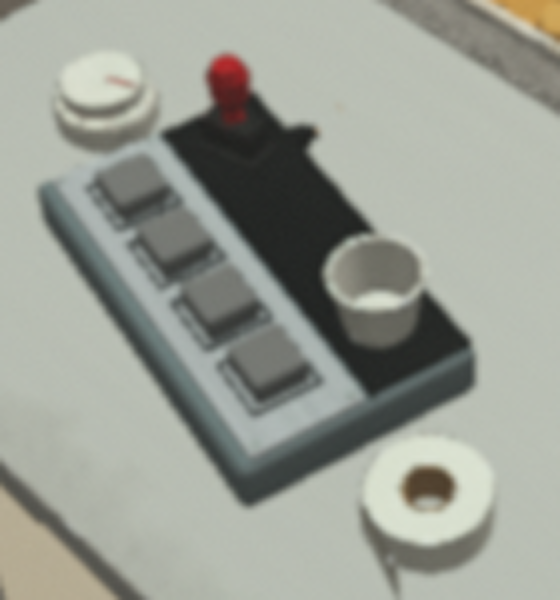

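View pics/si_z.png

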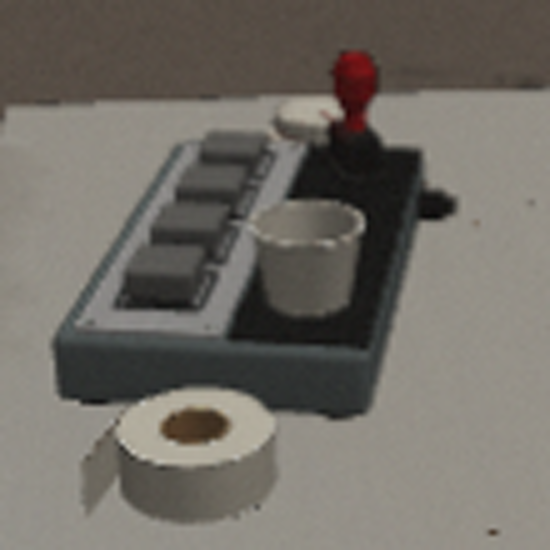

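```bash
cat >> h.py <<'E'
from scipy.spatial.transform import Rotation as Rn
def pose(s=None):
    s=s or arm.get_state(); return np.array(s['eef_pos']),Rn.from_euler('xyz',s['ee_rot']).as_matrix()
def goal(yaw):  # tool x down, tool y along box y (sign chosen by caller via yaw+pi)
    x=np.array([0,0,-1.]);y=np.array([-np.sin(yaw),np.cos(yaw),0]);return np.stack([x,y,np.cross(x,y)],1)
def need(p,R,pg,Rg):
    return (R.T@(pg-p))/0.04, Rn.from_matrix(R.T@Rg).as_rotvec(degrees=True)/4
E
python3 - <<'E'
from h import *
p,R=pose();print(p,R.round(3))
y=np.deg2rad(-12.4)
for a in(0,np.pi):
    print(goal(y+a).round(2)[:,2],need(p,R,np.array([.42,.15,.25]),goal(y+a)))
E
```

```text
[0.15827563 0.65579668 0.22582118] [[-0.    -0.235 -0.972]
 [-0.001 -0.972  0.235]
 [-1.     0.001 -0.   ]]
[ 0.98 -0.21  0.  ] (array([-0.58905888, 10.75739106, -9.32754726]), array([ 4.47073717e+01, -2.91561399e-02,  3.05222740e-03]))
[-0.98  0.21  0.  ] (array([-0.58905888, 10.75739106, -9.32754726]), array([-0.29261874, -0.00195576, -0.01868221]))
```

Call:
carry_out(deltas=[[-0.1, 0.8, -0.7, 0, 0, 0], [-0.1, 0.8, -0.7, 0, 0, 0], [-0.1, 0.8, -0.7, 0, 0, 0], [-0.1, 0.8, -0.7, 0, 0, 0], [-0.1, 0.8, -0.7, 0, 0, 0]], hand=1, newtons=20)

```text
t: 0.65
eef_pos: [0.2571, 0.4638, 0.2419]
ee_rot: [1.72, 1.562, -1.654]
force: [0.5, -1.0, 0.3]
width: 0.053
```

Call:
carry_out(deltas=[[-0.1, 0.8, -0.7, 0, 0, 0], [-0.1, 0.8, -0.7, 0, 0, 0], [-0.1, 0.8, -0.7, 0, 0, 0], [-0.1, 0.8, -0.7, 0, 0, 0], [-0.1, 0.8, -0.7, 0, 0, 0]])

```text
t: 1.15
eef_pos: [0.3585, 0.2671, 0.264]
ee_rot: [1.705, 1.563, -1.666]
force: [0.7, 0.1, -0.8]
width: 0.0131
```

```bash
python3 - <<'E'
from h import *
p,R=pose();y=np.deg2rad(-12.4);print(p)
print(need(p,R,np.array([.40,.165,.25]),goal(y+np.pi)))
E
```

```text
[0.35852353 0.26707329 0.26399285]
(array([ 0.36958868,  2.24546612, -1.59081586]), array([-0.19348412, -0.0147631 , -0.11511554]))
```

Call:
carry_out(deltas=[[0, 0.8, -0.6, -0.2, 0, -0.1], [0, 0.7, -0.5, 0, 0, 0], [0.2, 0.6, -0.4, 0, 0, 0], [0, 0, 0, 0, 0, 0]])

```text
t: 1.55
eef_pos: [0.4002, 0.164, 0.2572]
ee_rot: [-2.589, 1.568, 0.334]
force: [0.1, 1.5, -0.4]
width: 0.0002
```

```bash
python3 - <<'E'
from h import *
p,R=pose();np.savez('pics/w1.npz',p=p,R=R);d=save('wrist','w1.png');print(p)
E
```

```text
[0.40023008 0.16395582 0.25717471]
```

View pics/w1.png

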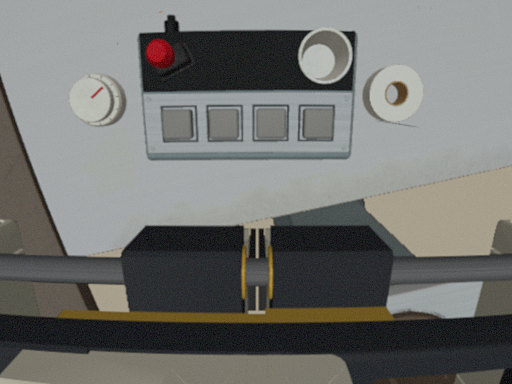

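```bash
cat >> h.py <<'E'
def caps(d):
    im=d['pixels']; g=cv2.GaussianBlur(cv2.cvtColor(im,cv2.COLOR_RGB2GRAY),(3,3),0)
    m=((g>75)&(g<150)).astype(np.uint8)*255
    m[:60]=0;m[215:]=0
    m=cv2.morphologyEx(m,cv2.MORPH_OPEN,np.ones((3,3)))
    out=[]
    for c in cv2.findContours(m,cv2.RETR_EXTERNAL,cv2.CHAIN_APPROX_NONE)[0]:
        (x,y),(w,h),a=cv2.minAreaRect(c); A=cv2.contourArea(c)
        if 500<A<4000 and .7<w/h<1.4 and A/(w*h)>.8: out.append((x,y,w,h,A))
    return sorted(out)
def wT(d,p,R):
    T=np.eye(4);T[:3,:3]=R;T[:3,3]=p;return T@np.array(d['hand_eye'])
E
python3 - <<'E'
from h import *
d=load('w1.png');z=np.load('pics/w1.npz');T=wT(d,z['p'],z['R'])
g=cv2.cvtColor(d['pixels'],cv2.COLOR_RGB2GRAY);print(g[122,155:205],g[100:145,179])
for c in caps(d): print(np.round(c,1),onz(d,c[0],c[1],.058,T).round(4))
E
```

```text
[157 161 161 158 160 155 128 104 113 121 119 120 123 124 122 124 121 121
 123 121 123 125 121 121 124 123 122 124 123 125 123 122 119 122 114 100
  68  83 130 151 125  80 120 161 162 163 163 156 162 159] [162 163 163 163 159 130  89 121 147 130 118 123 121 125 126 122 124 122
 122 124 124 124 124 125 124 121 122 124 119 117 118 122 121 119 122 120
 120 111  99 104  96  92 134 163 163]
[ 179.1  123.5   38.3   38.1 1369.5] [0.4763 0.2373 0.058 ]
[ 224.   123.    38.    38.  1414.5] [0.4654 0.1872 0.058 ]
[ 270.   122.5   39.    38.  1443.5] [0.4545 0.1362 0.058 ]
[ 316.   122.    38.    38.  1405.5] [0.444  0.0851 0.058 ]
```

```bash
sed -i 's/((g>75)&(g<150))/((g>109)\&(g<134))/; s/np.ones((3,3)))$/np.ones((9,9)))/' h.py
python3 - <<'E'
from h import *
d=load('w1.png');z=np.load('pics/w1.npz');T=wT(d,z['p'],z['R'])
for c in caps(d): print(np.round(c,1),onz(d,c[0],c[1],.058,T).round(4))
E
```

```text
[176. 123.  28.  26. 690.] [0.4776 0.2406 0.058 ]
[223.  122.5  27.   26.  689.5] [0.4662 0.1882 0.058 ]
[270. 123.  30.  28. 780.] [0.454  0.1363 0.058 ]
[318.  121.   30.   26.  742.5] [0.4446 0.0826 0.058 ]
```

Call:
carry_out(deltas=[[0.5, -0.8, 0, 0, 0, 0], [0.5, -0.8, 0, 0, 0, 0], [0, 0, 0, 0, 0, 0]])

```text
t: 1.9
eef_pos: [0.4155, 0.2306, 0.2186]
ee_rot: [-2.273, 1.562, 0.647]
force: [-0.6, -1.9, -0.6]
width: 0.0005
```

```bash
python3 - <<'E'
from h import *
p,R=pose();np.savez('pics/w2.npz',p=p,R=R);d=save('wrist','w2.png');print(p)
c2=caps(d);T2=wT(d,p,R)
d1=load('w1.png');z=np.load('pics/w1.npz');T1=wT(d1,z['p'],z['R']);c1=caps(d1)
for c in c2: print(np.round(c,1),onz(d,c[0],c[1],.058,T2).round(4))
if len(c1)==len(c2):
  for a,b in zip(c1,c2): print(tri(ray(d1,a[0],a[1],T1),ray(d,b[0],b[1],T2)).round(4))
E
```

```text
[0.41550175 0.23061927 0.21860893]
[233.5 125.5  31.   29.  875.5] [0.4775 0.2413 0.058 ]
[286.5 125.   30.   31.  882.5] [0.4662 0.1888 0.058 ]
[340.5 125.   30.   29.  853.5] [0.4545 0.1351 0.058 ]
[393.  125.   30.   30.  839.5] [0.4433 0.0816 0.058 ]
[0.4775 0.2415 0.0548]
[0.4661 0.1885 0.0547]
[0.4546 0.1364 0.063 ]
[0.4445 0.0837 0.0635]
```

View pics/w2.png

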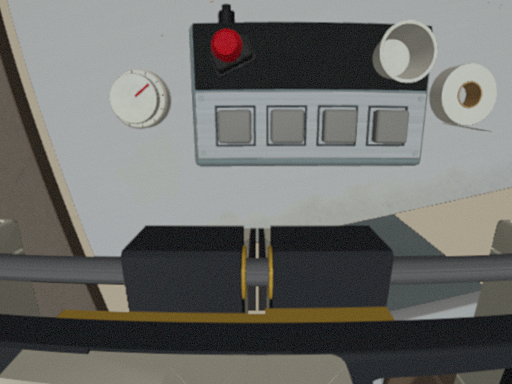

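Both views agree: the key tops lie in a straight row at 54 mm pitch, z ≈ 55–63 mm, which matches the expected 55–61. I'll check the stamp's clearance and work out the moves over key 1.

```bash
python3 - <<'E'
from h import *
d=load('w2.png');z=np.load('pics/w2.npz');T=wT(d,z['p'],z['R'])
d1=load('w1.png');z1=np.load('pics/w1.npz');T1=wT(d1,z1['p'],z1['R'])
print('knob',tri(ray(d,227,44,T),ray(d1,160,53,T1)),'timer',onz(d,138,97,.035,T),'cup',onz(d,407,50,.08,T))
p,R=pose();y=np.deg2rad(-12.1);print(p)
print(need(p,R,np.array([.4775,.241,.09]),goal(y+np.pi)))
E
```

```text
knob [0.54533459 0.22715654 0.09887182] timer [0.52993865 0.33698539 0.035     ] cup [0.51113342 0.06870118 0.08      ]
[0.41538646 0.22978585 0.21966185]
(array([ 3.25419288, -0.59192829, -1.43435587]), array([-0.13880974, -0.08574535,  0.09580238]))
```

Call:
carry_out(deltas=[[0.7, -0.2, -0.5, -0.1, -0.1, 0.1], [0.8, -0.2, -0.5, 0, 0, 0], [0.8, -0.2, -0.4, 0, 0, 0], [0.8, 0, 0, 0, 0, 0], [0, 0, 0, 0, 0, 0]])

```text
t: 2.45
eef_pos: [0.4782, 0.2462, 0.0966]
ee_rot: [-2.07, 1.564, 0.863]
force: [-0.6, -1.2, 0.5]
width: 0.0006
```

```bash
cat > st.py <<'E'
from h import *
import sys
K=np.array([[.4775,.241],[.4662,.1885],[.4544,.136],[.4437,.0825]])
k=int(sys.argv[1])-1; zt=float(sys.argv[2])
p,R=pose();s=arm.get_state();print(s['t'],p.round(4),np.round(s['force'],2))
print(*need(p,R,np.array([*K[k],zt]),goal(np.deg2rad(-12.1)+np.pi)))
E
python3 st.py 1 .075; python3 -c "
from h import *
save('wrist','w3.png')"
```

```text
2.45 [0.4782 0.2462 0.0966] [-0.65 -1.19  0.55]
[ 0.53882064  0.13372112 -0.00664796] [ 0.04727828 -0.04758681  0.08751943]
```

View pics/w3.png

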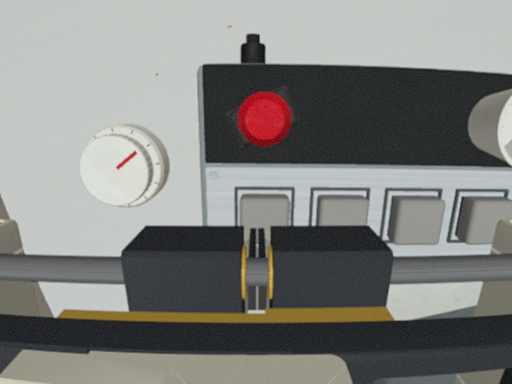

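Call:
carry_out(deltas=[[0.4, 0.13, 0, 0.05, -0.05, 0.09], [0.2, 0, 0, 0, 0, 0], [0, 0, 0, 0, 0, 0]])

```text
t: 2.8
eef_pos: [0.4804, 0.2445, 0.0794]
ee_rot: [-2.305, 1.561, 0.628]
force: [-0.8, 0.2, 0.7]
width: 0.0005
```

Call:
carry_out(deltas=[[0.1, 0, 0, 0, 0, 0]])

```text
t: 2.9
eef_pos: [0.481, 0.2452, 0.0769]
ee_rot: [-2.289, 1.558, 0.645]
force: [-0.4, -0.5, 0.9]
width: 0.0007
```

Call:
carry_out(deltas=[[0.05, 0, 0, 0, 0, 0]])

```text
t: 3.0
eef_pos: [0.4812, 0.2456, 0.0754]
ee_rot: [-2.274, 1.557, 0.66]
force: [-0.6, 0.1, -0.4]
width: 0.0002
```

```bash
python3 st.py 1 .065
```

```text
3.0 [0.4812 0.2456 0.0754] [-0.65  0.11 -0.4 ]
[0.2590549  0.1331811  0.06820183] [ 0.0531965  -0.13034702  0.15436821]
```

Call:
carry_out(deltas=[[0.1, 0.15, 0.1, 0.05, -0.15, 0.15]])

```text
t: 3.1
eef_pos: [0.4764, 0.2411, 0.0721]
ee_rot: [-1.273, 1.569, 1.658]
force: [0.4, 0.1, -0.3]
width: 0.0004
```

Call:
carry_out(deltas=[[0.1, 0.05, 0.03, 0, 0, 0]])

```text
t: 3.2
eef_pos: [0.4745, 0.2391, 0.068]
ee_rot: [-0.926, 1.569, 2.004]
force: [-0.4, 0.8, 0.3]
width: 0.0009
```

Call:
carry_out(deltas=[[0.05, 0, 0, 0, 0, 0]])

```text
t: 3.3
eef_pos: [0.4742, 0.2388, 0.0657]
ee_rot: [-0.689, 1.569, 2.241]
force: [0.3, -0.4, 0.2]
width: 0.0004
```

```bash
python3 st.py 1 .062
```

```text
3.3 [0.4742 0.2388 0.0657] [ 0.29 -0.4   0.18]
[ 0.09283385 -0.07176301 -0.06997718] [0.00307804 0.01839518 0.0151602 ]
```

Call:
carry_out(deltas=[[0.05, -0.05, -0.05, 0, 0, 0]])

```text
t: 3.4
eef_pos: [0.4764, 0.2401, 0.0636]
ee_rot: [-0.584, 1.569, 2.346]
force: [1.5, 0.3, 1.4]
width: 0.0006
```

Call:
carry_out(deltas=[[0.04, 0, 0, 0, 0, 0]])

```text
t: 3.5
eef_pos: [0.4767, 0.2403, 0.0617]
ee_rot: [-0.626, 1.569, 2.304]
force: [0.1, 1.4, 0.9]
width: 0.0005
```

Call:
carry_out(deltas=[[0.03, 0, 0, 0, 0, 0]])

```text
t: 3.6
eef_pos: [0.4768, 0.2403, 0.0603]
ee_rot: [-0.491, 1.569, 2.44]
force: [0.2, 1.0, -0.4]
width: 0.0007
```

Call:
carry_out(deltas=[[0.03, 0, 0, 0, 0, 0]])

```text
t: 3.7
eef_pos: [0.4768, 0.2404, 0.0589]
ee_rot: [-0.445, 1.569, 2.486]
force: [0.7, -0.4, 0.2]
width: 0.0008
```

Noise is about 0.7 N. I'll continue in roughly 1 mm steps.

Call:
carry_out(deltas=[[0.03, 0, 0, 0, 0, 0]])

```text
t: 3.8
eef_pos: [0.477, 0.2404, 0.0579]
ee_rot: [-0.482, 1.569, 2.449]
force: [-1.3, -1.2, 6.1]
width: 0.0005
```

Call:
carry_out(deltas=[[0.025, 0, 0, 0, 0, 0]])

```text
t: 3.9
eef_pos: [0.477, 0.2404, 0.0571]
ee_rot: [-0.457, 1.57, 2.474]
force: [-2.4, -0.7, 6.0]
width: 0.0004
```

Call:
carry_out(deltas=[[0.025, 0, 0, 0, 0, 0]])

```text
t: 4.0
eef_pos: [0.477, 0.2404, 0.0565]
ee_rot: [-0.497, 1.57, 2.434]
force: [-2.5, -0.5, 7.3]
width: 0.0005
```

Call:
carry_out(deltas=[[0, 0, 0, 0, 0, 0]])

```text
t: 4.1
eef_pos: [0.477, 0.2404, 0.0568]
ee_rot: [-0.561, 1.57, 2.37]
force: [-1.1, -0.2, 5.1]
width: 0.0007
```

Call:
carry_out(deltas=[[0, 0, 0, 0, 0, 0]])

```text
t: 4.2
eef_pos: [0.4769, 0.2404, 0.0572]
ee_rot: [-0.679, 1.57, 2.252]
force: [-1.3, 0.2, 5.4]
width: 0.0008
```

Call:
carry_out(deltas=[[-0.04, 0, 0, 0, 0, 0]])

```text
t: 4.3
eef_pos: [0.477, 0.2404, 0.059]
ee_rot: [-0.886, 1.57, 2.046]
force: [-1.2, 0.5, -0.7]
width: 0.0005
```

Call:
carry_out(deltas=[[-0.4, 0, 0, 0, 0, 0], [0, 0, 0, 0, 0, 0]])

```text
t: 4.5
eef_pos: [0.477, 0.2404, 0.0754]
ee_rot: [-0.717, 1.57, 2.214]
force: [0.4, 0.3, 1.0]
width: 0.0007
```

Key 1 held about 5.2 N at 1–1.5 mm. A free key would give about 2.7 N there, so this one looks latched. I'll tap key 2 for contrast before pressing hard.

```bash
python3 st.py 2 .07
```

```text
4.5 [0.477  0.2404 0.0754] [0.44 0.27 0.95]
[ 0.13359974  1.3262488  -0.00695145] [0.0166502  0.00965133 0.00841233]
```

Call:
carry_out(deltas=[[0, 0.5, 0, 0, 0, 0], [0, 0.5, 0, 0, 0, 0], [0, 0.33, 0, 0, 0, 0], [0, 0, 0, 0, 0, 0]])

```text
t: 4.9
eef_pos: [0.4639, 0.1841, 0.074]
ee_rot: [0.171, 1.569, 3.103]
force: [0.5, -0.3, -0.5]
width: 0.0004
```

```bash
python3 st.py 2 .066
```

```text
4.9 [0.4639 0.1841 0.074 ] [ 0.5  -0.25 -0.52]
[ 0.199638   -0.11981092 -0.03315073] [ 0.0118703   0.02969822 -0.00515171]
```

Call:
carry_out(deltas=[[0.1, -0.12, -0.04, 0, 0, 0], [0.1, 0, 0, 0, 0, 0]])

```text
t: 5.1
eef_pos: [0.4672, 0.1882, 0.0661]
ee_rot: [-0.745, 1.569, 2.185]
force: [-0.3, -0.0, 0.4]
width: 0.0002
```

Call:
carry_out(deltas=[[0.05, 0, 0, 0, 0, 0]])

```text
t: 5.2
eef_pos: [0.4672, 0.1884, 0.0634]
ee_rot: [-0.356, 1.569, 2.574]
force: [0.5, 0.4, 0.0]
width: 0.0004
```

Call:
carry_out(deltas=[[0.04, 0, 0, 0, 0, 0]])

```text
t: 5.3
eef_pos: [0.4673, 0.1887, 0.0613]
ee_rot: [-0.105, 1.569, 2.825]
force: [0.2, 1.0, 0.4]
width: 0.0004
```

Call:
carry_out(deltas=[[0.03, 0, 0, 0, 0, 0]])

```text
t: 5.4
eef_pos: [0.4672, 0.1889, 0.0597]
ee_rot: [0.168, 1.569, 3.099]
force: [0.6, -0.1, -0.2]
width: 0.0004
```

Call:
carry_out(deltas=[[0.025, 0, 0, 0, 0, 0]])

```text
t: 5.5
eef_pos: [0.4673, 0.189, 0.0586]
ee_rot: [0.346, 1.569, -3.006]
force: [-1.0, -1.0, 3.4]
width: 0.0005
```

Call:
carry_out(deltas=[[0.025, 0, 0, 0, 0, 0]])

```text
t: 5.6
eef_pos: [0.4672, 0.189, 0.0576]
ee_rot: [0.496, 1.569, -2.856]
force: [0.3, -0.9, 2.8]
width: 0.0003
```

Call:
carry_out(deltas=[[0.025, 0, 0, 0, 0, 0]])

```text
t: 5.7
eef_pos: [0.4673, 0.1889, 0.0566]
ee_rot: [0.569, 1.569, -2.783]
force: [0.5, -1.3, 3.5]
width: 0.0006
```

Key 2 gives: about 3.2 N at 2–2.5 mm, so it's free. Key 1 is the latched one. I'll retract and go back to it.

Call:
carry_out(deltas=[[-0.4, 0, 0, 0, 0, 0], [0, 0, 0, 0, 0, 0]])

```text
t: 5.9
eef_pos: [0.4673, 0.1892, 0.0727]
ee_rot: [0.555, 1.568, -2.797]
force: [-0.6, 0.1, 0.7]
width: 0.0004
```

Call:
carry_out(deltas=[[0, -0.5, 0, 0, 0, 0], [0, -0.5, 0, 0, 0, 0], [0, -0.28, 0, 0, 0, 0], [0, 0, 0, 0, 0, 0]])

```text
t: 6.3
eef_pos: [0.4784, 0.2428, 0.0717]
ee_rot: [0.241, 1.568, -3.111]
force: [-1.2, -0.5, 1.3]
width: 0.0002
```

```bash
python3 st.py 1 .060
```

```text
6.3 [0.4784 0.2428 0.0717] [-1.25 -0.53  1.28]
[0.29174097 0.04944249 0.01225622] [ 0.00882815  0.03317514 -0.00815592]
```

Call:
carry_out(deltas=[[0.15, 0.05, 0, 0, 0, 0], [0.1, 0, 0, 0, 0, 0], [0.05, 0, 0, 0, 0, 0]])

```text
t: 6.6
eef_pos: [0.4772, 0.2405, 0.0579]
ee_rot: [0.488, 1.567, -2.863]
force: [0.3, -0.2, 5.8]
width: 0.0002
```

Call:
carry_out(deltas=[[0.04, 0, 0, 0, 0, 0], [0.04, 0, 0, 0, 0, 0]])

```text
t: 6.8
eef_pos: [0.4774, 0.2404, 0.0551]
ee_rot: [0.281, 1.568, -3.071]
force: [-4.2, 1.4, 6.5]
width: 0.0004
```

Call:
carry_out(deltas=[[0.04, 0, 0, 0, 0, 0], [0.04, 0, 0, 0, 0, 0]])

```text
t: 7.0
eef_pos: [0.4775, 0.2405, 0.0529]
ee_rot: [-0.297, 1.568, 2.634]
force: [-4.3, 0.9, 11.1]
width: 0.0003
```

Call:
carry_out(deltas=[[0.04, 0, 0, 0, 0, 0], [0.04, 0, 0, 0, 0, 0]])

```text
t: 7.2
eef_pos: [0.4778, 0.2406, 0.0528]
ee_rot: [-1.228, 1.569, 1.704]
force: [-9.3, -0.9, 20.8]
width: 0.0006
```

The key met its hard stop at 0.0528, about 5.4 mm down, with force rising past 11 N. I'll lift straight off.

Call:
carry_out(deltas=[[-0.2, 0, 0, 0, 0, 0], [-0.5, 0, 0, 0, 0, 0], [-0.8, 0, 0, 0, 0, 0], [-0.8, 0, -0.1, 0, 0, 0], [-0.8, 0, 0.2, 0, 0, 0]])

```text
t: 7.7
eef_pos: [0.4715, 0.2374, 0.1769]
ee_rot: [0.646, 1.563, -2.709]
force: [0.5, 0.0, -1.0]
width: 0.0006
```

Call:
carry_out(deltas=[[-0.5, 0.3, 0.5, 0, 0, 0], [-0.3, 0.4, 0.5, 0, 0, 0], [0, 0.4, 0.5, 0, 0, 0], [0, 0, 0, 0, 0, 0]])

```text
t: 8.1
eef_pos: [0.4029, 0.2058, 0.2148]
ee_rot: [-0.784, 1.568, 2.143]
force: [-0.6, -0.1, 0.3]
width: 0.0004
```

```bash
python3 - <<'E'
from h import *
p,R=pose();d=save('wrist','w5.png');print(p,arm.get_state()['force']);T=wT(d,p,R)
save('side','side5.png');save('scene','scene5.png')
for c in caps(d): print(np.round(c,1),onz(d,c[0],c[1],.058,T).round(4))
a=[cv2.resize(cv2.imread(f'pics/side{i}.png')[150:260,165:275],None,fx=3.6,fy=3.6,interpolation=cv2.INTER_CUBIC) for i in(0,5)]
cv2.imwrite('pics/cmp.png',np.hstack(a))
E
```

```text
[0.40294494 0.20584635 0.21479968] [-1.03591993  0.49479235 -0.72062402]
[205.  117.   32.   30.  938.5] [0.4779 0.242  0.058 ]
[ 258.5  116.5   31.    33.  1002. ] [0.4669 0.1899 0.058 ]
[314.5 117.   32.   29.  914.5] [0.4548 0.1355 0.058 ]
[368.5 117.5  31.   31.  906.5] [0.4433 0.0821 0.058 ]
```

View pics/w5.png

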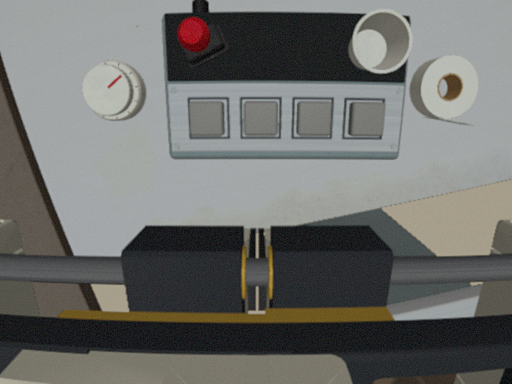

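View pics/cmp.png

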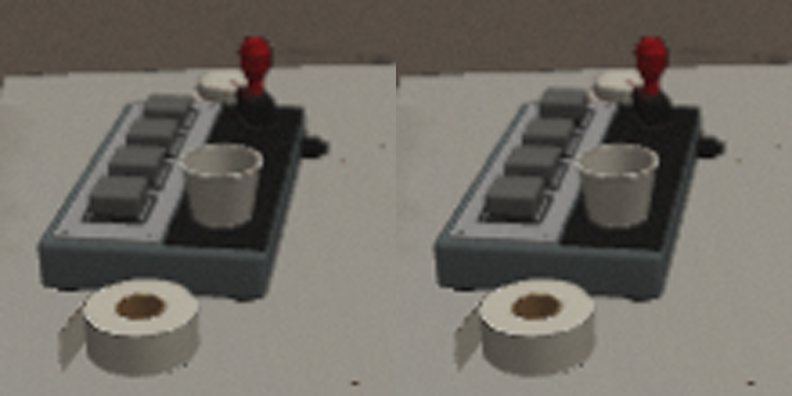

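In the before/after side view, key 1's top has risen from about row 95 to 88 in the zoom. The other keys, stamp, cup, roll and timer sit where they were. The gripper is clear at z = 0.21, so I'm handing in.

```bash
python3 -c "
from h import *
a,b=[load(f)['pixels'].astype(int) for f in('side0.png','side5.png')]
m=abs(a-b).max(2)[150:260,165:275]>35;ys,xs=np.nonzero(m);print(len(ys),(ys.min()+150,ys.max()+150,xs.min()+165,xs.max()+165) if len(ys) else 0)
print(arm.job_done())"
```

```text
15 (np.int64(175), np.int64(179), np.int64(206), np.int64(217))
the job is handed in; nothing more can be done
None
```

The latched key was the leftmost one (the +y end, next to the timer and stamp). I pressed it until its latch let go, and it has risen.

- **Finding it:** on a light tap, key 1 held about 5.2 N within 1–1.5 mm, which fits a latched key. The key next to it gave normally, about 3.2 N at 2–2.5 mm. I didn't tap the other two, since those two already told latched from free.
- **Pressing it:** key 1 went down to its stop, about 5.4 mm below where I first touched it. The force rose to about 21 N there, more than the latch needed but well under the limits. Then I lifted straight off.
- **Last checks:** comparing the side view before and after, the only change around the box is at key 1's cap, which now stands visibly higher. I saw the rise in the picture but did not measure it in millimetres. The stamp, cup, timer and label roll show no change. I did not compare the marker, but the arm never went near it.
- **Finish:** I handed in at about 8.3 s with the gripper clear at z = 0.21 m.

The two-view height estimates for the keys were off by a few millimetres (key 1 read 54.8 mm, and I touched it at about 58 mm), so I relied on touch for height.

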